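Pair two flanges with a fit-up jig and lock it one hole longer

TASK

Set up the pipe fit-up jig: drop each flange over the peg that fits its bore, the large blue one on the wide peg of the blue block and the small green one on the slim peg of the yellow carriage, both flat on their seats with the neck up. Then pull up the red plunger knob, slide the carriage away from the blue block to the next hole (one hole only), and let the pin go fully down into it, both flanges still seated. Finish while still holding the red knob in the gripper with the pin engaged (do not let go), and leave the other things on the bench where they are.

Things in the scene. Friction and masses are not known exactly. Their poses are not given: they have to be found in the camera images.
- jig: Fixed fit-up jig (all sizes in mm): aluminium rail 40 wide, top 48 above the bench, on a dark base plate 90 x 390. Origin on the bench under the rail's centreline; the rail runs along its y axis, y=-210 to +160; z up. A blue block 60 x 60, top 58 above the bench, at y=-170 carries the wide peg. Three holes 14 wide in the rail top: y=+15 (pin at the start), +60 (the next), +105.
- wide_seat (a point): Foot of the wide steel peg on the blue block, at the centre of the seat (58 above the bench). The peg is 29 in diameter and stands 32 high, its top 10 tapering to 19 (sizes in mm).
- slim_seat (a point): Foot of the slim steel peg on the sliding yellow carriage, at the centre of its seat (58 above the bench). The peg is 16 in diameter and stands 32 high, its top 10 tapering to 6. It lies 85 behind the red knob along the jig's y axis and moves with the carriage (sizes in mm).
- next_hole (a point): Middle of the next hole at the rail's top (48 above the bench): the pin, and so the knob's axis, must come over this point. Fixed to the jig (sizes in mm).
- carriage (a joint): Slide of the yellow carriage (56 mm wide, 144 long, plate top 58 mm above the bench) along the jig's +y, in m: 0 with the pin centred in its starting hole, 0.045 at the next hole, 0.090 at the third. About 3 N of friction; the pin has 2 mm of play each way in a hole and bars all sliding while it is in one.
- plunger (a joint): Lift of the sprung lock plunger on the carriage, in m: 0 with the pin fully down in a hole; 0.009 when the pin's end is level with the rail's top (it rests there between holes); stop at 0.018. The spring pushes it down with about 4 N at 0 and 8 N at 0.015, so it drops into a hole by itself once it is over it and the knob is let down.
- knob: Red plastic knob of the plunger, a plain upright cylinder 28 in diameter and 24 high. Origin at its centre, 84 above the bench with the pin fully down, on the pin's axis; its underside is then 14 above the carriage plate, with a steel stem 12 in diameter below it (sizes in mm).
- large_flange: Large blue weld-neck flange, 0.4 to 0.6 kg: disc 72 in diameter and 10 thick, neck 44 in diameter above it up to 48 overall, bore 32 right through. Fits the wide peg. Origin at the centre of its underside, z up through the neck. It starts lying on its disc, neck up (sizes in mm).
- small_flange: Small green weld-neck flange, 0.26 to 0.4 kg: disc 60 in diameter and 10 thick, neck 30 in diameter above it up to 48 overall, bore 19 right through. Fits the slim peg. Origin at the centre of its underside, z up through the neck. It starts lying on its disc, neck up (sizes in mm).
- tape_roll: Bystander: yellow ring of tape, 48 in diameter, 20 high. Origin under its centre (sizes in mm).
- wrench: Bystander: steel wrench lying flat, to the right.
- hammer: Bystander: hammer lying flat, to the left.
- spray_can: Bystander: upright orange can, 54 in diameter, 170 high, back right (sizes in mm).
- disc_stack: Bystander: black stack of grinding discs, 90 in diameter, 22 high, behind the jig (sizes in mm).
- wire_brush: Bystander: brush lying flat behind the jig.
- bolt_jar: Bystander: jar with a cap, 64 in diameter, 75 high, back left (sizes in mm).
Mind the look-alikes: they are no part of the job. Leave any brown or purple look-alike of the large_flange alone.

How it is judged:
On the way, in this order (a step that is already met when the one before it is completed fails the run):
1. both flanges sit flat on their own pegs, the carriage still locked in its starting hole (horizontal distance between large_flange and wide_seat below 0.005 m and z of large_flange in the frame of wide_seat between -0.004 and 0.004 m and angle between each of large_flange, small_flange's own z axis and vertical below 0.08 rad and horizontal distance between small_flange and slim_seat below 0.005 m and z of small_flange in the frame of slim_seat between -0.004 and 0.004 m and value of joint carriage below 0.004 m), for 0.2 s.
2. the plunger is pulled up until the pin is clear of its hole (value of joint plunger above 0.008 m), for 0.1 s.
3. the carriage is at the next hole with the pin fully down in it (value of joint carriage between 0.041 and 0.049 m and value of joint plunger below 0.0025 m), for 0.2 s.
At the end, for the whole second after the job is handed in: The carriage is at rest at the next hole (within 4 mm of 45 mm), the pin fully down (plunger below 2.5 mm), the fingers still gripping the red knob (more than 3 N), and both flanges sit on their own pegs (within 5 mm of the peg's centre, within 4 mm of the seat's height, tilted less than 0.08 rad) (all of step 3 and horizontal distance between large_flange and wide_seat below 0.005 m and z of large_flange in the frame of wide_seat between -0.004 and 0.004 m and angle between each of large_flange, small_flange's own z axis and vertical below 0.08 rad and horizontal distance between small_flange and slim_seat below 0.005 m and z of small_flange in the frame of slim_seat between -0.004 and 0.004 m and velocity of joint carriage between -0.01 and 0.01 m/s and contact force between the fingers and knob above 3 N); the arm keeps its last pose, push and grip.
It fails at once if one of the other things on the bench is pushed more than 3 cm (distance of any of tape_roll, wrench, hammer, spray_can, disc_stack, wire_brush, bolt_jar from where it was at the start of the episode above 0.03 m).
It also fails if it takes over 58 s, if anything falls off the work surface, if the arm or the gripper's body presses on something with over 40 N, if the wrist force passes 120 N, or if a joint passes its speed limit or range.

ROBOT

A 6-joint arm with a two-finger parallel gripper is mounted at the origin on the work surface. World frame = base frame: x ahead of the robot, y to its left, z up, the work surface at z = 0. Lengths are in m, angles in rad, forces in N, time in s.
With the tool pointing down it reaches from about 0.425 to 0.95 m from the base axis. Payload 3.5 kg.
Tool frame: the origin (TCP) lies between the finger pads; the fingertips stand 22 mm ahead of it and the grasp point (between the pads) lies 3 mm ahead of it (ctrl.nose_length is the z of the fingertips in the tool frame, in m); z points along the fingers, y is the line along which they close (so a half turn about z gives the same grasp; the last joint's range is limited). The gripper opens to 85 mm and grips with 20 to 120 N. Pads are 22 mm wide; open, the fingers measure 114 mm over their backs; the gripper's body (76 mm by 85 mm) begins 54 mm behind the grasp point. The pads swing forward as they close: fully open they stand 13 mm farther back than shut.
Start: joints at [-0.15, 0.286, 1.577, -0, 1.279, -0.15], TCP at [0.675, 0, 0.253] pointing down, gripper open.
Joint ranges: [-2.77, 2.77], [-0.9, 2.22], [0.21, 2.48], [-1.53, 4.67], [0.24, 2.81], [-2.84, 2.84]. Speed limits (rad/s): [2.79, 2.79, 3.14, 3.14, 3.14, 3.14].

INTERFACE

Orientations are given as a unit quaternion [x, y, z, w].
In Python, from plant import ctrl gives the robot as it stands. The module is installed in compiled form; this text tells all that it offers.
- The arm moves only by the tool send_rows, never from a script. Its argument "rows" is text: rows parted by semicolons, each of 7 numbers parted by spaces: the turn, a rotation vector about the tool's x, y, z in normalised numbers (1 is 120 degrees), then the shift along the tool's x, y, z in fractions of the full range, 1 being 400 mm, then the opening, from -1 (shut) to 1 (fully open). A call has 1 to 8 rows; each row is the pose to reach, as a shift and turn from the pose commanded when the call began, along the tool's axes at that moment; what a row does not reach only later rows make up. A row lasts 1/8 s, in which the tool goes at most 62.5 mm and 10.7 degrees, less where a joint would pass 70% of its speed; a pose out of reach is approached as far as the arm can. Shift and turn numbers lie between -1 and 1, and a call with a number outside is refused. A call with a gripper value outside its range is refused whole. The fingers move at their own pace and stop on an object; "grip_force" is the grip in N (left out, the last holds). Time passes only in rows, so rows that repeat a pose let the fingers close. It gives the time, the measured TCP pose, the force, the opening and the grip force at its end, in the units of the state.
- ctrl.get_state(): the state, without advancing time (a new reading comes with each control period).
- ctrl.read_camera(name): name is "scene" or "side" or "wrist"; returns a dict with "color" (420x560x3 uint8, red, green, blue), "fx", "fy", "cx", "cy" (pixels), "extrinsics" (4x4, takes a point from world to camera coordinates). Camera axes: x right, y down, z forward; pixel columns grow to the right and rows downward; lengths in m; the calibration is good to about 2 mm. A picture is of the moment at which its call begins. There is no depth.
- ctrl.sign_off(): hands the job in; it is judged then, once.
Trained networks look in a picture, given as the dict that the camera call returned (one of the last four; its "shot" number tells which), for a name from the list of things; names that differ only in an ending like _2 or _b are one class to them, and where a whole thing is asked for, a point or a joint stands for the part that bears it (a point fixed in the world has none). Each returns a list of dicts, best first, with "p" (0 to 1); they miss things now and then, are a little off and sometimes report something else, mostly with a low value. They report only what shows in the picture. A call takes as long as a camera call. They do not tell look-alikes from the thing itself.
- ctrl.look_for(picture, target): "position" ([x, y, z] in m, in the coordinates of the camera as it stood for that picture, good to about 4 mm: the middle of the surface that is visible of it).
The state is a dict: "time": time; "qpos": joint angles; "dq": joint speeds; "joint_efforts": joint torques, N m; "eef_pos": TCP position; "tcp_rot": TCP orientation; "contact_force": force on the tool from outside, world axes, zero at the start; "wrist_torque": the same for the moment, N m; "opening": opening from 0.0 (shut) to 1.0 (fully open); "finger_force": force on a finger pad.
Only numpy, scipy, OpenCV 4.12 (cv2) and the standard library are available. Lean on these libraries where they do the work, as an engineer would, in place of code of your own. Each camera call takes 0.05 s, during which the arm holds its last target. There are 200 camera calls.

## Working session

There is one attempt and no reset: what is moved stays moved. The work goes in short steps, Python scripts to look and compute and a tool call to move; the robot and the scene stay as the last step left them, time stands still between calls to the robot, and variables do not carry over. Pictures are saved under pics/ and viewed, at most 10 in all, crops included, and the job is handed in when it is done.

Besides the shell and the picture viewer there is one more tool, called after "Request:" by a JSON object that holds its "op" and its "data". send_rows: Moves the arm, as the interface text tells. Its arguments: {"type":"object","properties":{"rows":{"type":"string"},"grip_force":{"type":"number"}},"required":["rows"]}

```bash
mkdir -p pics
cat > h.py <<'E'
import numpy as np, cv2
from plant import ctrl
def w(pic,p):
    E=np.array(pic["extrinsics"]); return np.linalg.inv(E)@np.append(p,1)
def proj(pic,P):
    E=np.array(pic["extrinsics"]); c=E@np.append(P,1); return np.array([pic["fx"]*c[0]/c[2]+pic["cx"],pic["fy"]*c[1]/c[2]+pic["cy"]])
def ray(pic,u,v,z):
    E=np.linalg.inv(np.array(pic["extrinsics"])); d=E[:3,:3]@np.array([(u-pic["cx"])/pic["fx"],(v-pic["cy"])/pic["fy"],1]); o=E[:3,3]
    return o+d*(z-o[2])/d[2]
def save(pic,n): cv2.imwrite("pics/"+n,np.ascontiguousarray(pic["color"][:,:,::-1]))
E
python3 - <<'E'
from h import *
np.set_printoptions(precision=3,suppress=True)
for c in ["scene","side"]:
    p=ctrl.read_camera(c); save(p,c+"0.png")
    print(c,np.linalg.inv(p["extrinsics"])[:3,3],p["fx"])
    for t in ["large_flange","small_flange","knob","wide_seat","slim_seat","tape_roll","hammer","wrench"]:
        for r in ctrl.look_for(p,t)[:4]:
            P=w(p,r["position"])[:3]; print(t,round(r["p"],2),P,proj(p,P).round())
print(ctrl.get_state())
E
```

```text
scene [1.132 0.623 1.418] 515.2911281357178
large_flange 0.72 [ 0.357 -0.309  0.011] [272. 134.]
large_flange 0.65 [ 0.588 -0.271  0.017] [227. 173.]
large_flange 0.53 [ 0.323 -0.174  0.014] [305. 152.]
large_flange 0.5 [ 0.429 -0.184  0.007] [280. 166.]
small_flange 0.73 [ 0.541 -0.451  0.006] [207. 137.]
small_flange 0.66 [0.447 0.13  0.009] [340. 230.]
small_flange 0.59 [ 0.804 -0.053  0.013] [214. 255.]
wide_seat 0.8 [0.65  0.028 0.05 ] [270. 238.]
slim_seat 0.73 [ 0.654 -0.005  0.061] [262. 230.]
slim_seat 0.17 [ 0.45  -0.025  0.014] [306. 198.]
tape_roll 0.68 [ 0.445 -0.027  0.017] [307. 196.]
tape_roll 0.42 [ 0.804 -0.054  0.014] [214. 254.]
hammer 0.93 [0.429 0.392 0.025] [407. 283.]
wrench 0.71 [ 0.54  -0.453  0.006] [207. 137.]
wrench 0.67 [0.65  0.028 0.046] [270. 239.]
side [ 0.274 -0.586  0.833] 421.33138448702397
large_flange 0.94 [ 0.431 -0.223  0.009] [269. 327.]
large_flange 0.72 [ 0.314 -0.201  0.011] [213. 342.]
large_flange 0.72 [ 0.572 -0.289  0.009] [342. 323.]
large_flange 0.58 [ 0.342 -0.335  0.01 ] [253. 396.]
small_flange 0.77 [0.436 0.116 0.016] [211. 215.]
[... 287 characters left out ...]
.]
tape_roll 0.19 [ 0.634 -0.036  0.051] [309. 219.]
hammer 0.64 [0.405 0.389 0.019] [166. 155.]
hammer 0.62 [ 0.635 -0.041  0.047] [310. 221.]
wrench 0.58 [ 0.505 -0.437  0.008] [356. 405.]
wrench 0.52 [0.626 0.04  0.092] [291. 188.]
{'time': 0.9, 'qpos': array([-0.15 ,  0.286,  1.577,  0.   ,  1.279, -0.15 ]), 'dq': array([-0.   , -0.001, -0.001,  0.   ,  0.002,  0.   ]), 'joint_efforts': array([  0.   , -40.596, -29.294,  -0.   ,   0.   ,  -0.   ]), 'eef_pos': array([0.675, 0.   , 0.253]), 'tcp_rot': array([ 0.707,  0.707,  0.   , -0.   ]), 'contact_force': array([ 0.793,  0.513, -0.266]), 'wrist_torque': array([-0.072,  0.027, -0.037]), 'finger_force': 0.0, 'opening': 1.0036421496251697}
```

View pics/scene0.png

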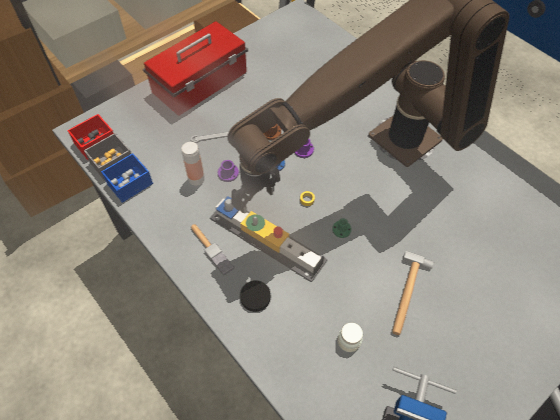

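View pics/side0.png

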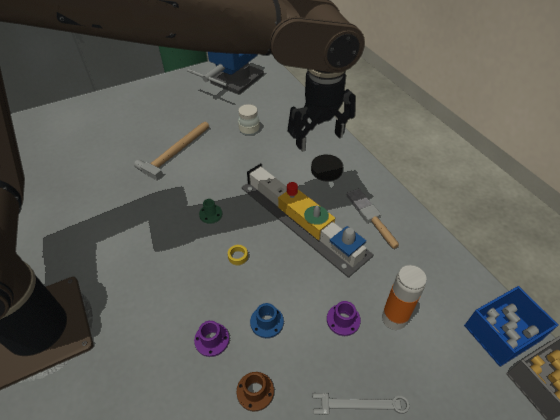

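Scene: blue flange mostly hidden behind the wrist at (280,166), green flange (342,229), jig from blue block (228,207) past the knob (278,232) to (322,268). Side: blue flange (267,320), green flange (210,212), knob (292,188), slim peg (317,212), wide peg (348,238).
Possible confusions (side pixels) for the large flange: purple (210,337), purple (344,317), brown (255,390), blue (267,320). I choose the blue one. For the small flange, the green seat at (317,214) is only part of the jig, so I choose the green flange at (210,212).

Run:
```python
from h import *
np.set_printoptions(precision=4,suppress=True)
S=ctrl.read_camera("scene");D=ctrl.read_camera("side")
def blob(p,lo,hi,box):
    h=cv2.cvtColor(p["color"],cv2.COLOR_RGB2HSV); m=cv2.inRange(h,lo,hi)
    M=np.zeros_like(m); x0,y0,x1,y1=box; M[y0:y1,x0:x1]=m[y0:y1,x0:x1]
    n,l,s,c=cv2.connectedComponentsWithStats(M); i=1+np.argmax(s[1:,4]); return c[i],s[i]
def tri(a,b):
    K=lambda p:np.array([[p["fx"],0,p["cx"]],[0,p["fy"],p["cy"]],[0,0,1]])@np.array(p["extrinsics"])[:3]
    X=cv2.triangulatePoints(K(S),K(D),a,b).ravel(); X=X[:3]/X[3]; return X,proj(S,X)-a,proj(D,X)-b
for n,lo,hi,bs,bd in [("knob",(0,150,60),(8,255,255),(260,215,300,250),(275,175,310,205)),
  ("green",(60,60,10),(95,255,255),(325,210,360,245),(190,190,230,230)),
  ("block",(100,120,60),(125,255,255),(210,190,250,225),(325,225,375,265)),
  ("blueF",(98,100,40),(125,255,255),(265,150,300,180),(245,295,290,340)),
  ("yellow",(18,120,80),(32,255,255),(235,205,300,255),(270,180,345,240))]:
    a,sa=blob(S,lo,hi,bs); b,sb=blob(D,lo,hi,bd); print(n,a,sa,b,sb); print("   ",*tri(a,b), ray(D,*b,.02))
c=D["color"][145:355,180:380,::-1]; cv2.imwrite("pics/c1.png",cv2.resize(c,None,fx=2.8,fy=2.8,interpolation=cv2.INTER_CUBIC))
```

```text
Traceback (most recent call last):
ValueError: attempt to get argmax of an empty sequence
```

Run:
```python
from h import *
import pickle
np.set_printoptions(precision=4,suppress=True)
S=ctrl.read_camera("scene");D=ctrl.read_camera("side")
pickle.dump((S,D),open("sd.pkl","wb"))
def blob(p,f,box):
    x0,y0,x1,y1=box; c=p["color"][y0:y1,x0:x1].astype(int); m=f(c[...,0],c[...,1],c[...,2]).astype(np.uint8)
    n,l,s,k=cv2.connectedComponentsWithStats(m)
    if n<2: return None,None
    i=1+np.argmax(s[1:,4]); return k[i]+[x0,y0],s[i]+[x0,y0,0,0,0]
def tri(a,b):
    K=lambda p:np.array([[p["fx"],0,p["cx"]],[0,p["fy"],p["cy"]],[0,0,1]])@np.array(p["extrinsics"])[:3]
    X=cv2.triangulatePoints(K(S),K(D),a,b).ravel(); X=X[:3]/X[3]; return X,proj(S,X)-a,proj(D,X)-b
for n,f,bs,bd in [("knob",lambda r,g,b:(r>2*g)&(r>2*b)&(r>60),(260,215,300,250),(275,175,310,205)),
  ("green",lambda r,g,b:(g>1.2*r)&(g>1.05*b),(325,210,360,245),(190,190,230,230)),
  ("seatgreen",lambda r,g,b:(g>1.3*r)&(g>1.05*b),(235,205,280,240),(290,195,345,235)),
  ("block",lambda r,g,b:(b>1.4*r)&(b>1.15*g),(210,190,250,225),(325,225,375,265)),
  ("blueF",lambda r,g,b:(b>1.4*r)&(b>1.15*g),(265,150,300,180),(245,295,290,340)),
  ("yellow",lambda r,g,b:(r>1.6*b)&(g>1.3*b)&(r<1.6*g),(235,205,300,255),(270,180,345,240))]:
    a,sa=blob(S,f,bs); b,sb=blob(D,f,bd); print(n,a,sa,b,sb)
    if a is not None and b is not None: print("   ",*tri(a,b), ray(D,*b,.02))
c=D["color"][145:355,180:380,::-1]; cv2.imwrite("pics/c1.png",cv2.resize(c,None,fx=2.8,fy=2.8,interpolation=cv2.INTER_CUBIC))
```

```text
knob None None [291.8692 188.6846] [287 182  11  14 130]
green [341.556 228.244] [333 219  18  19 250] [209.895  211.8401] [199 199  23  25 419]
    [0.4396 0.1304 0.0115] [ 0.162  -0.0484] [0.3023 0.056 ] [0.4373 0.1235 0.02  ]
seatgreen [249.1111 226.5556] [247 225   5   4   9] [315.8708 215.3247] [305 206  23  18 271]
    [ 0.6657 -0.0404  0.0489] [ 2.505  -0.1952] [4.7581 0.4049] [ 0.6702 -0.0135  0.02  ]
block [226.2185 210.7395] [216 202  21  16 119] [346.9715 242.5131] [330 226  36  31 421]
    [ 0.6857 -0.1377  0.0419] [ 1.2389 -0.0135] [2.4923 0.1675] [ 0.6921 -0.122   0.02  ]
blueF [281.087 164.913] [278 160   7  10  46] [266.4364 320.727 ] [250 303  34  35 857]
    [ 0.4243 -0.1958 -0.0015] [-2.5619  0.3654] [-6.1102 -0.8871] [ 0.4309 -0.2136  0.02  ]
yellow [265.1454 233.6192] [240 211  49  42 667] [301.7535 211.7779] [ 278  190   57   50 1067]
    [0.6422 0.001  0.0334] [ 0.9939 -0.1062] [1.8358 0.1951] [0.6446 0.0136 0.02  ]
```

View pics/c1.png

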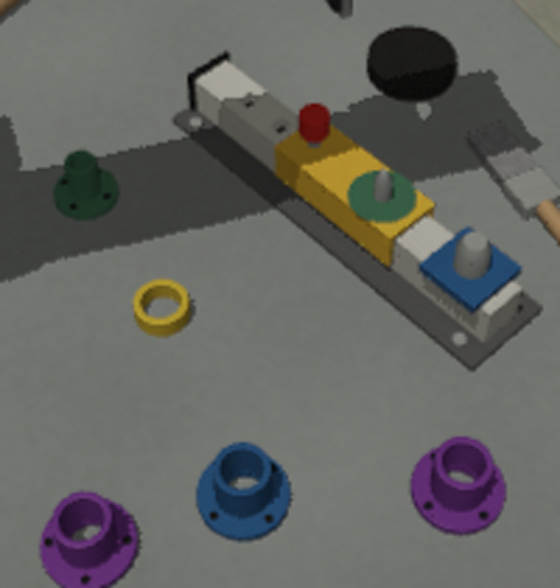

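Crop confirms the blue flange at crop (244,495), side (267,322), upright, between two purple ones. The knob is at (314,124), the slim peg base at (382,195) and the wide peg base at (473,262).

Careful with the scale: shifts go in shares of 400 mm and turns go in shares of 120 degrees. That gives: -245 mm is -0.6125, -210 mm is -0.525.

Request:
{"op": "send_rows", "data": {"rows": "0 0 0 -0.525 -0.6125 0.15 1;0 0 0 -0.525 -0.6125 0.15 1;0 0 0 -0.525 -0.6125 0.15 1;0 0 0 -0.525 -0.6125 0.15 1;0 0 0 -0.525 -0.6125 0.15 1;0 0 0 -0.525 -0.6125 0.15 1;0 0 0 -0.525 -0.6125 0.15 1;0 0 0 -0.525 -0.6125 0.15 1"}}

```text
time: 2.1
eef_pos: [0.4311, -0.2096, 0.194]
tcp_rot: [0.707, 0.707, 0.0, 0.001]
contact_force: [0.7, 0.3, 0.1]
opening: 1.001
finger_force: 0.0
```

Run:
```python
from h import *
import pickle
np.set_printoptions(precision=4,suppress=True)
S,D=pickle.load(open("sd.pkl","rb"))
k=ray(D,291.9,188.7,.084); s=ray(D,316.2,215,.058); wd=ray(D,348.9,239.4,.058)
print("jig side:",k,s,wd,np.linalg.norm((k-s)[:2]),np.linalg.norm((k-wd)[:2]))
d=(k-wd)[:2]; print("angle",np.degrees(np.arctan2(d[1],d[0])))
p=ctrl.read_camera("wrist"); pickle.dump(p,open("w1.pkl","wb")); save(p,"w1.png")
print(p["fx"],p["cx"],p["cy"]); print(np.linalg.inv(p["extrinsics"]))
for u in [(.431,-.214,.01)]: print(proj(p,u))
st=ctrl.get_state();print(st["time"],st["eef_pos"],st["tcp_rot"],st["qpos"])
```

```text
jig side: [0.6311 0.0432 0.084 ] [ 0.6529 -0.0397  0.058 ] [ 0.6814 -0.1383  0.058 ] 0.08581196779600087 0.18842554423365968
angle 105.4939876316843
307.6097487958822 280.4265750191315 207.72564548320895
[[ 1.      0.0001  0.0017  0.4311]
 [ 0.0006 -0.9455 -0.3257 -0.1265]
 [ 0.0015  0.3257 -0.9455  0.3143]
 [ 0.      0.      0.      1.    ]]
[279.7997 191.7642]
2.15 [ 0.4312 -0.2095  0.194 ] [0.7065 0.7077 0.0003 0.0006] [-0.6644 -0.0952  2.1011  0.0004  1.1344 -0.6663]
```

View pics/w1.png

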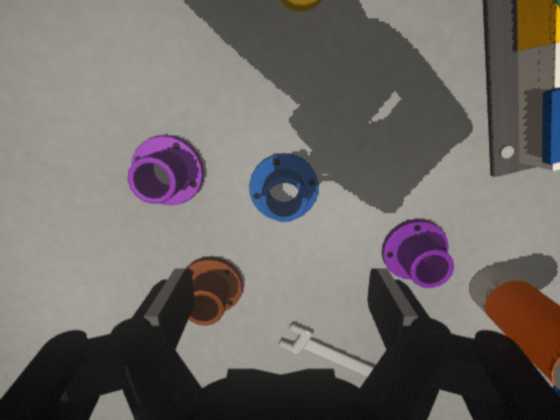

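Wrist view: blue flange disc centre about (284,187), neck rim centre about (284,197). The purple flanges are at (166,170) and (418,253), the brown one at (212,290). Now I'll fit it.

```bash
cat >> h.py <<'E'
from scipy.optimize import minimize
from scipy.ndimage import binary_fill_holes
def flange(p,f,box,R,r,x0,zb=0.0):
    "fit flange silhouette (disc+neck hull) to a colour mask"
    a,b,c,d=box; k=p["color"][b:d,a:c].astype(int); m=f(k[...,0],k[...,1],k[...,2]).astype(np.uint8)
    n,l,s,_=cv2.connectedComponentsWithStats(m); i=1+np.argmax(s[1:,4]); m=binary_fill_holes(l==i)
    t=np.linspace(0,2*np.pi,60)
    def mask(q):
        o=np.zeros(m.shape,np.uint8)
        for rr,zz in ((R,(0,.01)),(r,(.0,.048))):
            P=[proj(p,(q[0]+rr*np.cos(u),q[1]+rr*np.sin(u),zb+z)) for z in zz for u in t]
            h=cv2.convexHull(np.float32(P))-np.float32([a,b]); cv2.fillPoly(o,[np.int32(np.round(h*16))],1,shift=4)
        return o>0
    e=lambda q:(mask(q)^m).sum()
    s=minimize(e,x0,method="Nelder-Mead",options=dict(initial_simplex=np.array(x0)+np.array([[0,0],[.01,0],[0,.01]])))
    return s.x,s.fun,m.sum()
BLUE=lambda r,g,b:(b>1.3*r)&(b>1.1*g)
GREEN=lambda r,g,b:(g>1.2*r)&(g>1.05*b)
E
python3 - <<'E'
from h import *
import pickle
p=pickle.load(open("w1.pkl","rb")); S,D=pickle.load(open("sd.pkl","rb"))
print(flange(p,BLUE,(235,140,335,235),.036,.022,(.431,-.212)))
print(flange(D,BLUE,(240,290,295,345),.036,.022,(.431,-.212)))
print(flange(S,GREEN,(325,210,360,245),.030,.015,(.437,.125)),flange(D,GREEN,(190,190,235,232),.030,.015,(.437,.125)))
E
```

```text
(array([ 0.43500636, -0.21164613]), np.float64(240.0), np.int64(3686))
(array([ 0.43334709, -0.20705575]), np.float64(82.0), np.int64(907))
(array([0.44057166, 0.1294993 ]), np.float64(63.0), np.int64(257)) (array([0.43805469, 0.13267578]), np.float64(59.0), np.int64(419))
```

Converted, 158 mm is 0.395, 115 mm is 0.2875.

Request:
{"op": "send_rows", "data": {"rows": "0 0 0 -0.0025 0.01 0.15 1;0 0 0 -0.0025 0.01 0.2875 1;0 0 0 -0.0025 0.01 0.395 1;0 0 0 -0.0025 0.01 0.395 1;0 0 0 -0.0025 0.01 0.395 0;0 0 0 -0.0025 0.01 0.395 -0.5;0 0 0 -0.0025 0.01 0.395 -0.5;0 0 0 -0.0025 0.01 0.395 -0.5", "grip_force": 50}}

```text
time: 3.15
eef_pos: [0.4354, -0.212, 0.0381]
tcp_rot: [0.707, 0.707, 0.0, 0.002]
contact_force: [-1.5, 1.2, 5.3]
opening: 0.506
finger_force: 50.3
```

Converted, 255 mm is 0.6375, -130 mm is -0.325, -15 degrees is -0.125.

Request:
{"op": "send_rows", "data": {"rows": "0 0 0 0 0 -0.15 -0.5;0 0 0 0.0125 0.05 -0.2875 -0.5;0 0 -0.0333 0.0375 0.2 -0.325 -0.5;0 0 -0.0833 0.0625 0.35 -0.325 -0.5;0 0 -0.125 0.075 0.5 -0.325 -0.5;0 0 -0.125 0.075 0.6375 -0.325 -0.5;0 0 -0.125 0.075 0.6375 -0.325 -0.5;0 0 -0.125 0.075 0.6375 -0.325 -0.5"}}

```text
time: 4.15
eef_pos: [0.6877, -0.1805, 0.1638]
tcp_rot: [0.609, 0.793, -0.001, -0.002]
contact_force: [-0.1, 0.3, -5.3]
opening: 0.5
finger_force: 54.4
```

Run:
```python
from h import *
import pickle
np.set_printoptions(precision=4,suppress=True)
p=ctrl.read_camera("wrist"); pickle.dump(p,open("w2.pkl","wb")); save(p,"w2.png")
print(np.linalg.inv(p["extrinsics"]))
for n in ((.6814,-.1383,.058),(.6529,-.0397,.058),(.6311,.0432,.084)): print(proj(p,n))
st=ctrl.get_state();print(st["time"],st["eef_pos"],st["tcp_rot"],st["contact_force"])
```

```text
[[ 0.966   0.2457  0.0809  0.6667]
 [ 0.2587 -0.9138 -0.3131 -0.1004]
 [-0.003   0.3234 -0.9463  0.2843]
 [ 0.      0.      0.      1.    ]]
[287.3609 160.4196]
[285.3364  -1.6043]
[ 287.8147 -236.6931]
4.2 [ 0.6875 -0.1807  0.1645] [ 0.6088  0.7933 -0.0004 -0.0012] [ 0.1209 -0.0368 -5.9557]
```

View pics/w2.png

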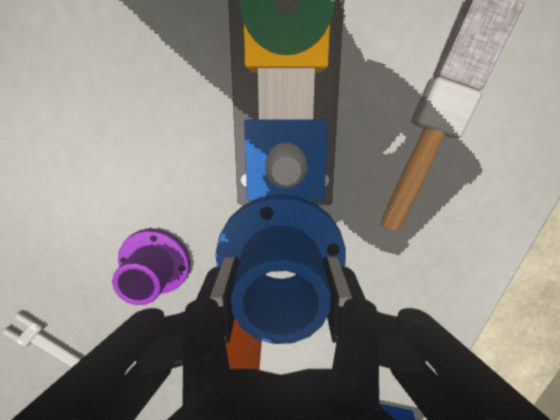

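Run:
```python
from h import *
import pickle
np.set_printoptions(precision=4,suppress=True)
p=pickle.load(open("w2.pkl","rb"))
T=np.array((.6875,-.1807))
for z in (.126,.136,.174): print(z,proj(p,(*T,z)))
t=np.linspace(0,2*np.pi,200)
for R,z in((.036,.131),(.022,.174)):
    P=np.array([proj(p,(T[0]+R*np.cos(a),T[1]+R*np.sin(a),z)) for a in t]); print(R,P.min(0),P.max(0))
print("block ctr",ray(p,286,160,.058), ray(p,286,120,.058),ray(p,286,203,.058),ray(p,244,160,.058),ray(p,328,160,.058))
print("pegtop",ray(p,287,168,.090), "slimdisc", ray(p,287,10,.058))
g=p["color"][100:210,235:340]; cv2.imwrite("pics/c2.png",cv2.resize(g[:,:,::-1],None,fx=5,fy=5,interpolation=cv2.INTER_CUBIC))
```

```text
0.126 [280.1476 255.2488]
0.136 [280.0758 263.8886]
0.174 [279.7084 308.0836]
0.036 [215.5916 197.8251] [344.7077 313.2542]
0.022 [228.0849 262.239 ] [331.3777 349.2105]
block ctr [ 0.6803 -0.1383  0.058 ] [ 0.6728 -0.1108  0.058 ] [ 0.6892 -0.1705  0.058 ] [ 0.6504 -0.1463  0.058 ] [ 0.7103 -0.1302  0.058 ]
pegtop [ 0.6804 -0.1377  0.09  ] slimdisc [ 0.6556 -0.0455  0.058 ]
```

View pics/c2.png

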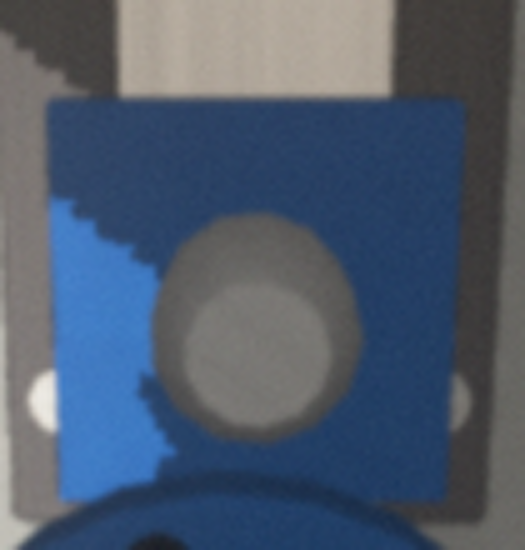

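Converted, 50 mm is 0.125, 45 mm is 0.1125.

Request:
{"op": "send_rows", "data": {"rows": "0 0 0 0.1 0.01 0 -0.5;0 0 0 0.1 0.01 0 -0.5;0 0 0 0.1 0.01 0 -0.5;0 0 0 0.1 0.01 0.05 -0.5;0 0 0 0.1 0.01 0.0875 -0.5;0 0 0 0.1 0.01 0.1125 -0.5;0 0 0 0.1 0.01 0.125 -0.5;0 0 0 0.1 0.01 0.125 -0.5"}}

```text
time: 5.2
eef_pos: [0.6823, -0.1412, 0.1146]
tcp_rot: [0.609, 0.793, -0.0, -0.001]
contact_force: [-0.3, 0.3, -7.3]
opening: 0.505
finger_force: 54.4
```

Converted, 18 mm is 0.045, 14 mm is 0.035.

Request:
{"op": "send_rows", "data": {"rows": "0 0 0 0 0 0.02 -0.5;0 0 0 0 0 0.035 -0.5;0 0 0 0 0 0.045 -0.5;0 0 0 0 0 0.045 -0.5;0 0 0 0 0 0.045 -0.5"}}

```text
time: 5.82
eef_pos: [0.6822, -0.1411, 0.0967]
tcp_rot: [0.609, 0.793, -0.0, -0.0]
contact_force: [-1.1, 0.6, -7.1]
opening: 0.505
finger_force: 54.3
```

Converted, 3 mm is 0.0075, 2 mm is 0.005.

Request:
{"op": "send_rows", "data": {"rows": "0 0 0 0 0 0.005 -0.5;0 0 0 0 0 0.0075 -0.5;0 0 0 0 0 0.0075 -0.5"}}

```text
time: 6.2
eef_pos: [0.6823, -0.1411, 0.0963]
tcp_rot: [0.609, 0.793, -0.0, -0.001]
contact_force: [-6.7, 3.2, 0.9]
opening: 0.506
finger_force: 55.1
```

Converted, -105 mm is -0.2625, 104 mm is 0.26.

Request:
{"op": "send_rows", "data": {"rows": "0 0 0 0 0 0.0025 0.3;0 0 0 0 0 0 1;0 0 0 0 0 0 1;0 0 0 0 0 -0.125 1;0 0 0 0 0 -0.2625 1;0 0 0 0.125 -0.0625 -0.2625 1;0 0 0 0.26 -0.125 -0.2625 1"}}

```text
time: 7.08
eef_pos: [0.6077, -0.0537, 0.2014]
tcp_rot: [0.609, 0.793, 0.001, 0.002]
contact_force: [0.3, 0.8, 0.5]
opening: 0.999
finger_force: 0.0
```

Request:
{"op": "send_rows", "data": {"rows": "0 0 0 0.55 -0.285 0 1;0 0 0 0.55 -0.285 0 1;0 0 0 0.55 -0.285 0 1;0 0 0 0.55 -0.285 0 1;0 0 0 0.55 -0.285 0 1;0 0 0 0.55 -0.285 0 1"}}

```text
time: 7.82
eef_pos: [0.4411, 0.1292, 0.2002]
tcp_rot: [0.609, 0.794, 0.001, 0.001]
contact_force: [0.4, -0.3, -0.2]
opening: 1.001
finger_force: 0.0
```

Run:
```python
from h import *
import pickle
np.set_printoptions(precision=4,suppress=True)
p=ctrl.read_camera("wrist"); S=ctrl.read_camera("scene");D=ctrl.read_camera("side"); pickle.dump((p,S,D),open("w3.pkl","wb"))
c=[proj(p,(.4393,.131,z)) for z in(0,.048)]; print(c)
for r in ctrl.look_for(p,"small_flange")[:3]: P=w(p,r["position"])[:3]; print(r["p"],P,proj(p,P))
u,v=c[0].astype(int)
print(flange(p,GREEN,(max(0,u-60),max(0,v-60),u+60,v+60),.03,.015,(.4393,.131)))
print(flange(D,BLUE,(320,210,385,275),.036,.022,(.681,-.1395),.058))
st=ctrl.get_state();print(st["time"],st["eef_pos"],st["tcp_rot"],st["qpos"])
im=np.hstack([p["color"][:,:],cv2.resize(D["color"][150:290,280:400],(240,280)).repeat(1,0)[:280].__class__(shape=(280,240,3),dtype=np.uint8)*0 if 0 else cv2.copyMakeBorder(cv2.resize(D["color"][150:290,270:390],(240,280)),0,140,0,0,cv2.BORDER_CONSTANT)])
cv2.imwrite("pics/w3.png",im[:,:,::-1])
```

```text
[array([278.7834, 181.5247]), array([278.6535, 194.2975])]
0.71 [0.4389 0.1312 0.0105] [278.4035 183.7373]
(array([0.4399, 0.1278]), np.float64(205.0), np.int64(2444))
(array([ 0.6789, -0.138 ]), np.float64(70.0), np.int64(845))
8.025 [0.4413 0.1283 0.1995] [0.6095 0.7928 0.0001 0.0002] [ 0.0617 -0.1507  2.1399 -0.0001  1.1519 -0.1982]
```

View pics/w3.png

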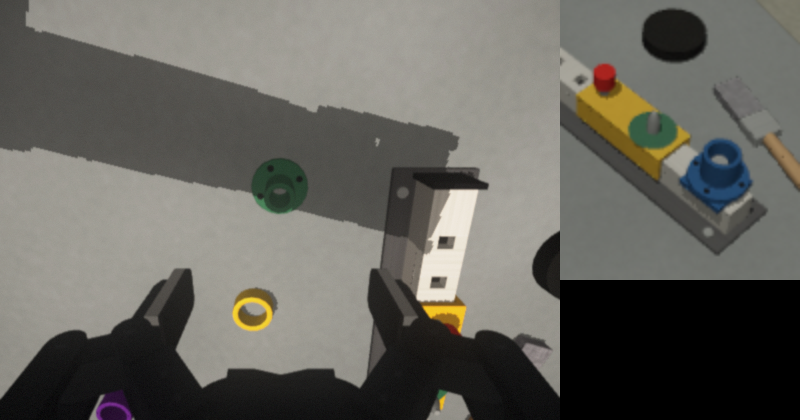

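Wrist view shows the green flange disc at (279,186). The side inset shows the blue flange seated on its peg, neck up, with the carriage in place.

Converted, 162 mm is 0.405, 115 mm is 0.2875.

Request:
{"op": "send_rows", "data": {"rows": "0 0 0 0.0025 -0.0025 0.15 1;0 0 0 0.0025 -0.0025 0.2875 1;0 0 0 0.0025 -0.0025 0.405 1;0 0 0 0.0025 -0.0025 0.405 1;0 0 0 0.0025 -0.0025 0.405 0;0 0 0 0.0025 -0.0025 0.405 -0.8;0 0 0 0.0025 -0.0025 0.405 -0.8;0 0 0 0.0025 -0.0025 0.405 -0.8", "grip_force": 50}}

```text
time: 9.02
eef_pos: [0.4404, 0.13, 0.0395]
tcp_rot: [0.609, 0.793, 0.001, 0.001]
contact_force: [-1.4, -0.4, 7.0]
opening: 0.342
finger_force: 49.0
```

Converted, -263 mm is -0.6575, -100 mm is -0.25.

Request:
{"op": "send_rows", "data": {"rows": "0 0 0 0 0 -0.15 -0.8;0 0 0 0 0 -0.3 -0.8;0 0 0 -0.125 0.075 -0.32 -0.8;0 0 0 -0.25 0.1525 -0.32 -0.8;0 0 0 -0.3875 0.2375 -0.32 -0.8;0 0 0 -0.525 0.32 -0.32 -0.8;0 0 0 -0.6575 0.4025 -0.32 -0.8;0 0 0 -0.6575 0.4025 -0.32 -0.8"}}

```text
time: 10.02
eef_pos: [0.6643, -0.0858, 0.1646]
tcp_rot: [0.61, 0.792, -0.0, 0.0]
contact_force: [0.5, 1.7, -2.5]
opening: 0.345
finger_force: 50.6
```

Request:
{"op": "send_rows", "data": {"rows": "0 0 0 0 0 0 -0.8;0 0 0 0 0 0 -0.8"}}

```text
time: 10.28
eef_pos: [0.6615, -0.0811, 0.1652]
tcp_rot: [0.608, 0.794, -0.0, -0.001]
contact_force: [0.7, 0.3, -2.6]
opening: 0.345
finger_force: 50.6
```

Run:
```python
from h import *
import pickle
np.set_printoptions(precision=4,suppress=True)
p=ctrl.read_camera("wrist"); pickle.dump(p,open("w4.pkl","wb"));st=ctrl.get_state()
print(st["time"],st["eef_pos"],st["tcp_rot"],st["contact_force"])
T=st["eef_pos"]; t=np.linspace(0,2*np.pi,200)
for R,z in((.03,T[2]-.0345),(.015,T[2]+.0085)):
    P=np.array([proj(p,(T[0]+R*np.cos(a),T[1]+R*np.sin(a),z)) for a in t]); print(R,P.min(0),P.max(0))
for n in ((.653,-.042,.058),(.653,-.042,.09),(.6311,.0432,.096)): print(proj(p,n))
g=p["color"][0:360,160:420]; cv2.imwrite("pics/c4.png",cv2.resize(g[:,:,::-1],None,fx=1.6,fy=1.6,interpolation=cv2.INTER_CUBIC))
```

```text
10.325 [ 0.6616 -0.081   0.1654] [ 0.6082  0.7938 -0.0001 -0.0003] [-0.993  -0.8685 -1.6049]
0.03 [227.369 207.438] [334.1034 302.8986]
0.015 [245.8852 275.1734] [315.5624 333.9252]
[283.1979 163.1389]
[283.5709 172.4126]
[286.016   13.3301]
```

View pics/c4.png

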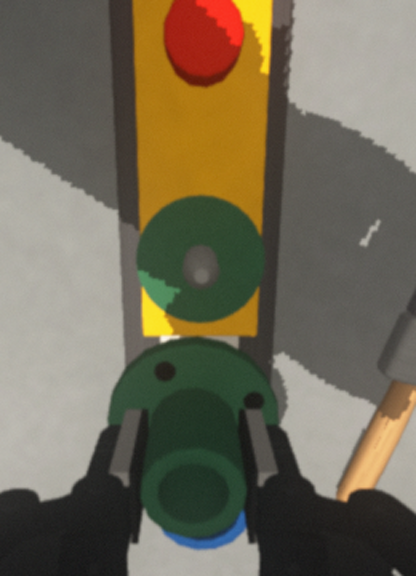

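Crop c4: slim peg top (201,275) is image pixel (286,172), and its seat centre is (201,258). The held green flange is upright with its rim at (194,493), and the knob is at (204,40).

Converted, 50 mm is 0.125, 45 mm is 0.1125.

Request:
{"op": "send_rows", "data": {"rows": "0 0 0 0.1025 0.0088 0 -0.8;0 0 0 0.1025 0.0088 0 -0.8;0 0 0 0.1025 0.0088 0 -0.8;0 0 0 0.1025 0.0088 0.05 -0.8;0 0 0 0.1025 0.0088 0.0875 -0.8;0 0 0 0.1025 0.0088 0.1125 -0.8;0 0 0 0.1025 0.0088 0.125 -0.8;0 0 0 0.1025 0.0088 0.125 -0.8"}}

```text
time: 11.32
eef_pos: [0.6546, -0.0414, 0.1141]
tcp_rot: [0.609, 0.793, -0.0, -0.001]
contact_force: [-1.8, 2.8, -4.7]
opening: 0.345
finger_force: 50.4
```

Converted, 18 mm is 0.045, 17 mm is 0.0425.

Request:
{"op": "send_rows", "data": {"rows": "0 0 0 0 0 0.015 -0.8;0 0 0 0 0 0.03 -0.8;0 0 0 0 0 0.0375 -0.8;0 0 0 0 0 0.0425 -0.8;0 0 0 0 0 0.045 -0.8;0 0 0 0 0 0.045 -0.8"}}

```text
time: 12.08
eef_pos: [0.6554, -0.0421, 0.0977]
tcp_rot: [0.609, 0.793, -0.0, 0.0]
contact_force: [-3.1, 1.6, 0.7]
opening: 0.343
finger_force: 50.9
```

Converted, -75 mm is -0.1875, -50 mm is -0.125.

Request:
{"op": "send_rows", "data": {"rows": "0 0 0 0 0 0.0025 0.3;0 0 0 0 0 0 1;0 0 0 0 0 0 1;0 0 0 0 0 -0.125 1;0 0 0 0 0 -0.1875 1;0 0 0 0.1125 0 -0.1875 1;0 0 0 0.1125 0 -0.1875 1;0 0 0 0.1125 0 -0.1875 1"}}

```text
time: 13.08
eef_pos: [0.6438, 0.0013, 0.1723]
tcp_rot: [0.609, 0.794, -0.0, 0.0]
contact_force: [-0.2, -0.5, -0.5]
opening: 0.999
finger_force: 0.0
```

Run:
```python
from h import *
import pickle
np.set_printoptions(precision=4,suppress=True)
p=ctrl.read_camera("wrist"); D=ctrl.read_camera("side"); S=ctrl.read_camera("scene");pickle.dump((p,D,S),open("w5.pkl","wb"));st=ctrl.get_state()
print(st["time"],st["eef_pos"],st["tcp_rot"],st["contact_force"])
for n in ((.6319,.0412,.096),(.6319,.0412,.072)): print(proj(p,n))
c=p["color"].astype(int); m=((c[...,0]>2*c[...,1])&(c[...,0]>2*c[...,2])&(c[...,0]>60)).astype(np.uint8)
n,l,s,k=cv2.connectedComponentsWithStats(m); i=1+np.argmax(s[1:,4]); print(s[i],k[i])
a=cv2.resize(p["color"][60:410,120:440],(400,437)); b=cv2.resize(D["color"][155:275,265:385],(400,400),interpolation=cv2.INTER_CUBIC)
b=cv2.copyMakeBorder(b,0,37,0,0,cv2.BORDER_CONSTANT); cv2.imwrite("pics/w5.png",np.hstack([a,b])[:,:,::-1])
```

```text
13.225 [0.6439 0.0007 0.172 ] [ 0.6091  0.7931 -0.0002 -0.    ] [ 0.9659 -0.0759 -0.5848]
[278.5235 169.413 ]
[278.7099 162.4914]
[ 259  148   41   45 1467] [279.0082 170.5515]
```

View pics/w5.png

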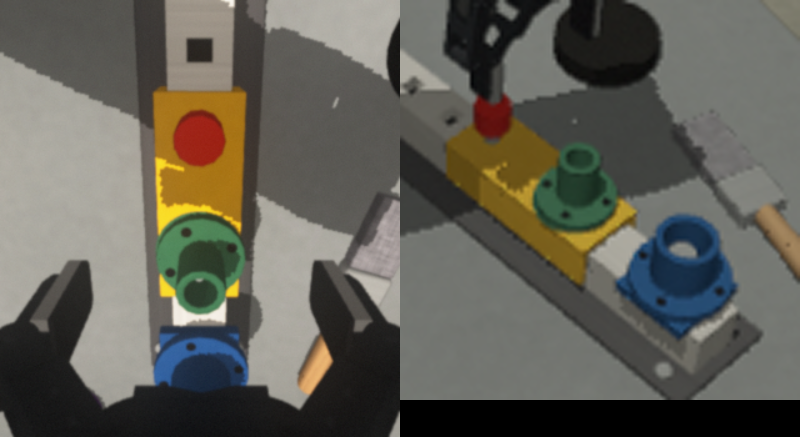

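Both flanges look flat and seated. Knob top is centred at wrist pixel (279,168), and the next free hole lies beyond the carriage.

Request:
{"op": "send_rows", "data": {"rows": "0 0 0 0.1088 -0.0013 0.05 1;0 0 0 0.1088 -0.0013 0.15 1;0 0 0 0.1088 -0.0013 0.215 1;0 0 0 0.1088 -0.0013 0.215 1;0 0 0 0.1088 -0.0013 0.215 0;0 0 0 0.1088 -0.0013 0.215 -0.9;0 0 0 0.1088 -0.0013 0.215 -0.9;0 0 0 0.1088 -0.0013 0.215 -0.9", "grip_force": 60}}

```text
time: 14.22
eef_pos: [0.6319, 0.0431, 0.0879]
tcp_rot: [0.609, 0.793, -0.001, -0.0]
contact_force: [-3.4, -1.0, 5.2]
opening: 0.312
finger_force: 58.8
```

Converted, -14 mm is -0.035, -10 mm is -0.025.

Request:
{"op": "send_rows", "data": {"rows": "0 0 0 0 0 -0.0125 -0.9;0 0 0 0 0 -0.025 -0.9;0 0 0 0 0 -0.035 -0.9;0 0 0 0 0 -0.035 -0.9;0 0 0 0 0 -0.035 -0.9"}}

```text
time: 14.85
eef_pos: [0.6317, 0.0433, 0.0997]
tcp_rot: [0.609, 0.793, -0.0, -0.0]
contact_force: [1.3, -2.4, -7.0]
opening: 0.311
finger_force: 59.5
```

Converted, 45 mm is 0.1125, 44 mm is 0.11.

Request:
{"op": "send_rows", "data": {"rows": "0 0 0 0.0175 0 0 -0.9;0 0 0 0.0375 0 0 -0.9;0 0 0 0.0575 0 0 -0.9;0 0 0 0.0775 0 0 -0.9;0 0 0 0.095 0 0 -0.9;0 0 0 0.11 0 0 -0.9;0 0 0 0.1125 0 0 -0.9;0 0 0 0.1125 0 0 -0.9"}}

```text
time: 15.85
eef_pos: [0.62, 0.0874, 0.1001]
tcp_rot: [0.609, 0.793, 0.0, -0.001]
contact_force: [0.3, -0.2, -7.0]
opening: 0.307
finger_force: 59.5
```

Converted, 14 mm is 0.035, 13 mm is 0.0325.

Request:
{"op": "send_rows", "data": {"rows": "0 0 0 0 0 0.0125 -0.9;0 0 0 0 0 0.025 -0.9;0 0 0 0 0 0.0325 -0.9;0 0 0 0 0 0.035 -0.9;0 0 0 0 0 0.035 -0.9;0 0 0 0 0 0.035 -0.9"}}

```text
time: 16.6
eef_pos: [0.6201, 0.0873, 0.0879]
tcp_rot: [0.609, 0.793, -0.0, -0.001]
contact_force: [-5.8, 0.8, 2.3]
opening: 0.307
finger_force: 60.6
```

Run:
```python
from h import *
D=ctrl.read_camera("side"); p=ctrl.read_camera("wrist")
st=ctrl.get_state(); print(st["time"],st["eef_pos"],st["contact_force"],st["finger_force"],st["opening"])
a=cv2.resize(p["color"][100:420,120:440],(400,400)); b=cv2.resize(D["color"][140:270,255:385],(400,400),interpolation=cv2.INTER_CUBIC)
cv2.imwrite("pics/w6.png",np.hstack([a,b])[:,:,::-1])
```

```text
16.7 [0.62014338 0.08724971 0.08795507] [-4.65836993  1.9039055   1.8349122 ] 60.61642348766327 0.30861072445717763
```

View pics/w6.png

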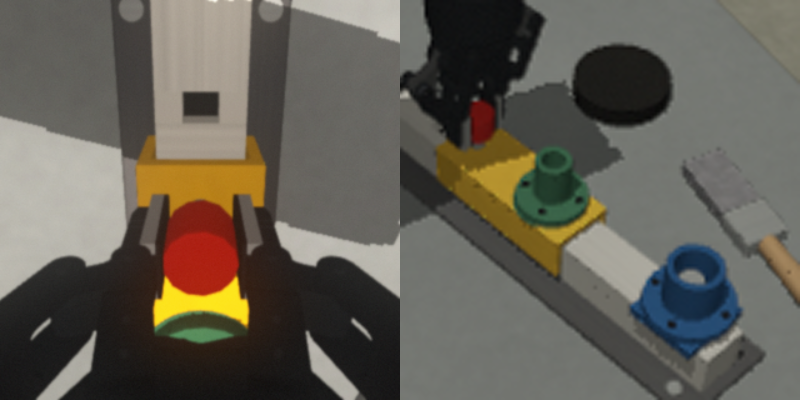

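The carriage has moved one hole, both flanges are still seated, and the knob is at its start height (z 0.088, no spring pull left). I'll press 1 mm down to be sure, then hand in.

Request:
{"op": "send_rows", "data": {"rows": "0 0 0 0 0 0.0025 -0.9;0 0 0 0 0 0.0025 -0.9;0 0 0 0 0 0.0025 -0.9;0 0 0 0 0 0.0025 -0.9"}}

```text
time: 17.2
eef_pos: [0.6203, 0.0871, 0.0879]
tcp_rot: [0.609, 0.793, -0.0, -0.001]
contact_force: [-7.4, 1.0, 6.3]
opening: 0.309
finger_force: 60.9
```

```bash
python3 -c "
from plant import ctrl
st=ctrl.get_state(); print(st['eef_pos'],st['contact_force'],st['finger_force'])
print(ctrl.sign_off())"
```

```text
[0.6202573  0.08713015 0.08794617] [-7.39817589  1.02373673  6.26038127] 60.92651009559631
the job is handed in; nothing more can be done
None
```

I handed the job in at 17.2 s: both flanges are seated on their pegs, the carriage is one hole along with the pin down, and the gripper still holds the red knob at about 61 N; sign-off returned no verdict.

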